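Refit the washed filter screen in the bench dust extractor

ROBOT

A 6-joint arm with a two-finger parallel gripper is mounted at the origin on the work surface; the furniture and walls round the work are solid. World frame = base frame: x ahead of the robot, y to its left, z up, the work surface at z = 0. Lengths are in mm, angles in degrees, forces in N, time in s.
With the tool pointing down it reaches from about 300 to 850 mm from the base axis. Payload 4.2 kg.
Tool frame: the origin (TCP) lies midway between the tips of the shut fingers; the grasp point (between the pads) lies env.hold_point_z behind it (env.hold_point_z is the distance from the TCP to the grasp point, in mm); z points along the fingers, y is the line along which they close (so a half turn about z gives the same grasp; the last joint's range is limited). The gripper opens to 91 mm and grips with 3 to 60 N. Pads are 32 mm wide; open, the fingers measure 118 mm over their backs; the gripper's body (76 mm by 178 mm) begins 60 mm behind the grasp point.
Start: joints at [-72.25, 18.312, 89.639, -0, 72.044, -1.146], TCP at [186.219, -544.027, 213.976] pointing down, gripper open.
Joint ranges: [-177.97, 177.97], [-48.28, 115.42], [12.27, 149.76], [-77.06, 257.06], [2.81, 150.46], [-146.56, 146.56]. Speed limits (degrees/s): [147.25, 147.25, 180, 180, 180, 180].

INTERFACE

Orientations are given as [roll, pitch, yaw] about the fixed x, y, z axes, in that order (R = Rz(yaw) Ry(pitch) Rx(roll)).
In Python, from workcell import env, viewer, spotter gives the robot as it stands.
- The arm moves only by the tool apply_moves, never from a script. Its arguments are lists of equal length, an entry for each row: "delta_pos": the shift along the world's x, y, z normalised to -1 to 1, where 1 is 120 mm, a list of three; "rot": the turn, a rotation vector about the world's x, y, z normalised to -1 to 1, where 1 is 1.5 rad, a list of three; "hand": the opening, from 0 (shut) to 1 (fully open). A call has 1 to 10 rows; each row is the pose to reach, as a shift and turn from the pose commanded when the call began; what a row does not reach only later rows make up. A row lasts 1/12 s, in which the tool goes at most 41.7 mm and 7.16 degrees, less where a joint would pass 70% of its speed; a pose out of reach is approached as far as the arm can. A call with a number of a shift or a turn outside -1 to 1 is refused whole. A call with a gripper value outside its range is refused whole. The fingers move at their own pace and stop on an object; "newtons" is the grip in N (left out, the last holds). Time passes only in rows, so rows that repeat a pose let the fingers close. It gives the time, the measured TCP pose, the force, the opening and the grip force at its end, in the units of the state.
- env.state(): the state, without advancing time (a new reading comes with each control period).
- viewer.grab_frame(name): name is "scene" or "top" or "wrist"; returns a dict with "pixels" (384x512x3 uint8, red, green, blue), "camera_matrix" (3x3 intrinsics, pixels), "k1" (the pictures are not rectified: a ray, as slopes to the right and down, at radius r is drawn at 1 + k1 r^2 times it, then the intrinsics apply), "R" (3x3) and "t" (3): a world point X has camera coordinates R X + t; the wrist camera has in their place "mount" (4x4, takes a point from camera to tool coordinates, whose origin is the TCP and whose axes are the flange's). Camera axes: x right, y down, z forward; pixel columns grow to the right and rows downward; lengths in mm; the calibration is good to about 2 mm. A picture is of the moment at which its call begins: read the wrist's pose just before it. There is no depth.
- env.job_done(): hands the job in; it is judged then, once.
Trained networks look in a picture, given as the dict that the camera call returned (one of the last four; its "shot" number tells which), for a name from the list of things; names that differ only in an ending like _2 or _b are one class to them, and where a whole thing is asked for, a point or a joint stands for the part that bears it (a point fixed in the world has none). Each returns a list of dicts, best first, with "score" (0 to 1); they miss things now and then, are a little off and sometimes report something else, mostly with a low value. They report only what shows in the picture. A call takes as long as a camera call.
- spotter.trace(picture, query): "mask" (384x512 bool, what is visible of it) and "box" ([centre column, centre row, width, height] in pixels, round what is visible of it).
- spotter.landmark_of(picture, query): "position" ([column, row] in pixels: a listed point, or the origin of a listed thing).
The state is a dict: "time_s": time; "qpos": joint angles; "qvel": joint speeds; "effort": joint torques, N m; "ee_pos": TCP position; "ee_rot": TCP orientation; "force": force on the tool from outside, world axes, zero at the start; "torque": the same for the moment, N m; "gripper_width": finger opening in mm; "gripper_force": force on a finger pad.
Only numpy, scipy, OpenCV 4.12 (cv2) and the standard library are available. Lean on these libraries where they do the work, as an engineer would, in place of code of your own. Each camera call takes 0.05 s, during which the arm holds its last target. There are 200 camera calls.

TASK

The dust extractor's filter screen has been washed and is leaning in the wire drip stand. Slide it down the upright guides inside the extractor until it is fully home, red tab up, and only then swing the blue hood all the way shut over it. Leave the other things on the table where they stand.

Things in the scene. Friction and masses are not known exactly. Their poses are not given: they have to be found in the camera images.
- screen_tab (a point): Middle of the red grip tab (44 mm wide, 26 mm high, 10 mm thick) on the filter screen's top edge: 108 mm above the screen's bottom edge, 13 mm above the frame's top edge. x across the thickness, y along the width, z up the screen to the tab. It starts leaning 30 degrees from vertical in the drip stand, tab end towards the robot, the tab clear all round.
- screen: The filter screen: wire mesh in an aluminium frame 120 mm wide (y), 95 mm high (z) and 10 mm thick (x), the tab above that; 0.11 to 0.23 kg; front and back alike. Origin at the middle of its bottom edge.
- drip_stand: Fixed wire cradle on a white tray, 110 mm (x) by 140 mm (y), that holds the leaning screen; origin under the tray. Its wires reach 91 mm up the screen's underside, 42 mm either side of the screen's middle.
- extractor: Bench dust extractor: fixed grey box 100 mm (x) by 160 mm (y), open on top, its rim 111 mm above the table; louvres towards the robot; origin under its centre. At each end inside stands a black U-shaped guide for the screen's edges; 34 mm are free for fingers on each side of the slot.
- guide_mouth (a point): Middle of the screen's slot, at rim height; x across the slot, y along it to the hinge, z up. The guides are 13 mm wide inside, their backs 124 mm apart, mouths flared by 7 mm a side over the top 10 mm. Stop 95 mm below: seated, the frame is flush with the rim and the tab's middle 13 mm above this point. Brass leaf springs grip it over the last 25 mm: by its weight alone it stops short, so push it home.
- hood (a joint): Angle of the blue hood in rad: 0 is shut flat on the box, larger is more open; it starts open at 1.6 to 1.85. Its stiff hinge keeps it where it is left; a push of 1.5 to 2.5 N near its free end moves it.
- hood_hinge (a point): The hood's hinge axis, along x, at the box's left end: 82 mm along +y of guide_mouth and 2 mm above it. This frame turns with the hood: the hood runs 162 mm along its -y, then a 12 mm black finger lip; its outer top face lies 36 mm along its +z; it is 104 mm wide (x). Shut, its top is 149 mm above the table.
- hood_top (a point): Point on the hood's outer top face, middle of its width, 140 mm from the hinge and 22 mm from the free end; z points out of the face and the frame turns with the hood.
- spray_bottle: white spray bottle with a blue head, 63 x 80 x 185 mm, origin under its centre; bystander on the back edge
- cup: white aluminium cup with a red band, 81 mm across, 142 mm high, origin under its centre; bystander on the back edge
- wax_tin: round tan tin with a brown lid, 70 mm across, 32 mm high, origin under its centre; bystander on the back edge
- sanding_block: brown sanding block lying flat, 60 x 100 x 28 mm, origin under its centre; bystander in front of the extractor
- paint_brush: bristle brush lying flat, 41 x 168 x 22 mm, origin under its centre; bystander in front of the drip stand
- masking_tape: roll of masking tape lying flat, 102 mm across, 24 mm high, origin under its centre; bystander on the right

How it is judged (in metres and radians):
On the way:
1. the screen is fully home in the guides while the hood is still open (z of screen_tab in the frame of guide_mouth between 0.009 and 0.0155 m and horizontal distance between screen_tab and guide_mouth below 0.006 m and angle between the x axis of screen_tab and the x axis of guide_mouth, either way round below 0.07 rad and angle between screen_tab's own z axis and vertical below 0.06 rad and value of joint hood above 1 rad), for 0.2 s.
At the end, for the whole second after the job is handed in: The screen stands upright on its stop in the guides (the middle of its tab 9 to 15.5 mm above the slot's middle at the rim and within 6 mm of it sideways, tilted less than 0.06 rad, square to the slot within 0.07 rad), at rest, and the hood is shut to within 0.06 rad (z of screen_tab in the frame of guide_mouth between 0.009 and 0.0155 m and horizontal distance between screen_tab and guide_mouth below 0.006 m and angle between the x axis of screen_tab and the x axis of guide_mouth, either way round below 0.07 rad and angle between screen_tab's own z axis and vertical below 0.06 rad and value of joint hood below 0.06 rad and linear speed of screen below 0.02 m/s); the robot touches nothing.
It fails at once if one of the bystanders (bottle, cup, tin, sanding block, brush, tape roll) is moved more than 40 mm (distance of any of spray_bottle, cup, wax_tin, sanding_block, paint_brush, masking_tape from where it was at the start of the episode above 0.04 m).
It also fails if it takes over 69 s, if anything falls off the work surface, if the arm or the gripper's body presses on something with over 40 N, if the wrist force passes 120 N, or if a joint passes its speed limit or range.

## Working session

There is one attempt and no reset: what is moved stays moved. The work goes in short steps, Python scripts to look and compute and a tool call to move; the robot and the scene stay as the last step left them, time stands still between calls to the robot, and variables do not carry over. Pictures are saved under pics/ and viewed, at most 10 in all, crops included, and the job is handed in when it is done.

Besides the shell and the picture viewer there is one more tool, called after "Call:" by a JSON object that holds its "op" and its "data". apply_moves: Moves the arm, as the interface text tells. Its arguments: {"type":"object","properties":{"delta_pos":{"type":"array"},"rot":{"type":"array"},"hand":{"type":"array"},"newtons":{"type":"number"}},"required":["delta_pos","rot","hand"]}

```bash
ls; mkdir -p pics
cat > h.py <<'E'
import numpy as np, cv2
from workcell import env, viewer, spotter
from scipy.spatial.transform import Rotation as Ro
def cam(p, st=None):
    if "mount" in p:
        M=np.array(p["mount"]); T=np.eye(4); T[:3,:3]=Ro.from_euler('xyz',st["ee_rot"],degrees=True).as_matrix(); T[:3,3]=st["ee_pos"]
        W=T@M; return W[:3,:3].T, -W[:3,:3].T@W[:3,3]
    return np.array(p["R"]),np.array(p["t"])
def ray(p,uv,st=None):
    K=np.array(p["camera_matrix"]);k1=p["k1"];R,t=cam(p,st)
    d=np.array([(uv[0]-K[0,2])/K[0,0],(uv[1]-K[1,2])/K[1,1]]);s=d.copy()
    for _ in range(20): s=d/(1+k1*(s@s))
    v=R.T@np.array([*s,1]);return -R.T@t, v/np.linalg.norm(v)
def atz(p,uv,z,st=None):
    o,v=ray(p,uv,st);return o+v*(z-o[2])/v[2]
def tri(rs):
    A=sum(np.eye(3)-np.outer(v,v) for o,v in rs);b=sum((np.eye(3)-np.outer(v,v))@o for o,v in rs);x=np.linalg.solve(A,b)
    return x,[float(np.linalg.norm(np.cross(x-o,v))) for o,v in rs]
def proj(p,X,st=None):
    R,t=cam(p,st);K=np.array(p["camera_matrix"]);c=R@np.array(X,float)+t;s=c[:2]/c[2];s=s*(1+p["k1"]*(s@s))
    return K[0,0]*s[0]+K[0,2],K[1,1]*s[1]+K[1,2]
E
cat > a.py <<'E'
from h import *
np.set_printoptions(precision=1,suppress=True)
print(env.state(), env.hold_point_z)
P={n:viewer.grab_frame(n) for n in("scene","top")}
for n,p in P.items(): cv2.imwrite(f"pics/{n}0.png",cv2.cvtColor(p["pixels"],cv2.COLOR_RGB2BGR)); print(n,"cam at",-np.array(p["R"]).T@p["t"])
for q in["screen_tab","screen","drip_stand","extractor","guide_mouth","hood_hinge","hood_top","spray_bottle","cup","wax_tin","sanding_block","paint_brush","masking_tape"]:
    rs=[]
    for n,p in P.items():
        l=spotter.landmark_of(p,q)
        if l: print(q,n,round(l[0]["score"],2),np.array(l[0]["position"]),end=" "); rs.append(ray(p,l[0]["position"]))
    if len(rs)==2: print(*tri(rs))
    else: print()
E
python3 a.py
```

```text
pics
{'time_s': 0.0, 'qpos': array([-72.3,  18.4,  89.7,  -0. ,  72. ,  -1.1]), 'qvel': array([-0. ,  0. ,  0.1,  0. , -0.1,  0. ]), 'effort': array([ -0. , -41.2, -23.2,   0.1,   0. ,  -0. ]), 'ee_pos': array([ 186. , -543.5,  213.1]), 'ee_rot': array([-179.9,   -0. ,   18.9]), 'force': array([0.2, 1.1, 0.7]), 'torque': array([ 0.,  0., -0.]), 'gripper_force': 0.0, 'gripper_width': 91.4018675702254} 18.8
scene cam at [-61.4 630.1 520.2]
top cam at [ 342.   -79.4 1148.3]
screen_tab scene 0.76 [265. 171.] screen_tab top 0.94 [318.8 171.6] [ 516.1 -219.   127.4] [3.826936212265247, 3.826936212265277]
screen scene 0.72 [233.6 196.1] screen top 0.83 [321.1 153.9] [ 609.6 -227.4   10. ] [31.60985067959317, 31.609850679593176]
drip_stand scene 0.79 [255.7 204.1] drip_stand top 0.58 [311.7 168. ] [ 546.2 -216.3    7.7] [2.6573742482730722, 2.657374248272914]
extractor scene 0.86 [208.7 232.3] extractor top 0.95 [234.3 169.9] [545.    5.6   5.5] [0.44448996220007786, 0.44448996220010745]
guide_mouth scene 0.83 [209.9 197.8] guide_mouth top 0.72 [230.4 165.5] [537.    7.  113.6] [0.5603875166
[... 166 characters left out ...]
cene 0.74 [154.6 163.8] hood_top top 0.64 [163.8 148.1] [560.4 153.  241.6] [2.4180258720040375, 2.4180258720040273]
spray_bottle top 0.86 [274.2 123.8] 
cup scene 0.63 [256.7 193.9] cup top 0.56 [320.9 122.8] [ 638.5 -271.1    7.9] [43.24632236181931, 43.246322361819345]
wax_tin scene 0.66 [148.3 233.2] wax_tin top 0.9 [203.5 128.7] [678.7 100.8  -7.1] [6.77241112900978, 6.772411129009569]
sanding_block scene 0.93 [270.4 244.6] sanding_block top 0.9 [254.4 225.2] [381.7 -50.7   4.7] [2.8720641233612496, 2.8720641233611945]
paint_brush scene 0.81 [296.2 224. ] paint_brush top 0.71 [307.  220.3] [ 392.3 -200.8   -2.4] [2.836502281258124, 2.8365022812580833]
masking_tape top 0.62 [333.6 256.6]
```

```bash
python3 -c "
import cv2
for n,(x0,x1,y0,y1) in {'scene':(120,330,110,270),'top':(140,360,100,265)}.items():
    i=cv2.imread(f'pics/{n}0.png')[y0:y1,x0:x1]; cv2.imwrite(f'pics/{n}0c.png',cv2.resize(i,None,fx=3.6,fy=3.6,interpolation=cv2.INTER_CUBIC))
"
```

```text
(no output)
```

View pics/scene0c.png

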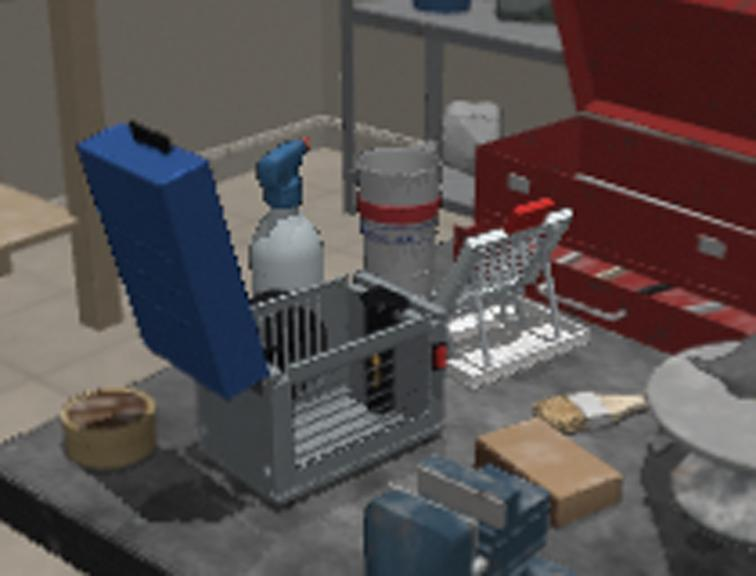

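View pics/top0c.png

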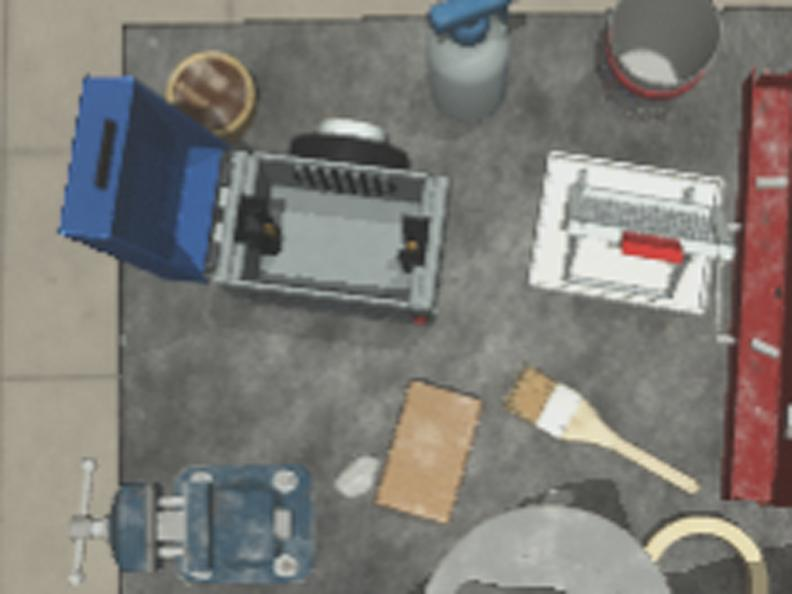

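The scene crop shows the hood open on the box's left end, and the screen leaning in the stand with its red tab at about (535,210). The top crop shows the tab at (652,247), the box turned about -8°, the toolbox right of the stand, and an unknown grey disc near (545,550). I'll check that disc and the wrist camera next.

```bash
cat > b.py <<'E'
from h import *
np.set_printoptions(precision=1,suppress=True)
a=cv2.imread("pics/scene0.png");b=cv2.imread("pics/top0.png")
cv2.imwrite("pics/both.png",cv2.resize(np.hstack([a,b]),(800,300),interpolation=cv2.INTER_AREA))
P={n:viewer.grab_frame(n) for n in("scene","top")}
w=viewer.grab_frame("wrist");print("mount",np.array(w["mount"]),w["camera_matrix"],w["k1"])
p=P["top"]
def C(u,v,f=3.6,o=(140,100)): return np.array([u/f+o[0],v/f+o[1]])
for nm,u1,u2,z in[("rimback",(245,152),(447,180),111),("rimfront",(232,285),(435,315),111),("tray",(555,152),(722,180),8),("tabbottom",(622,255),(680,262),120),("frametop",(570,225),(733,255),115)]:
    A=atz(p,C(*u1),z);B=atz(p,C(*u2),z);d=A-B;print(nm,A,B,"yaw",np.degrees(np.arctan2(-d[0],d[1])))
m=spotter.trace(p,"screen_tab")
if m: 
    c=cv2.minAreaRect(np.argwhere(m[0]["mask"])[:,::-1].astype(np.float32));print("tab",m[0]["box"],c)
print("disc",tri([ray(P["scene"],(320,226)),ray(p,(293,255))]))
print("toolbox edge low",atz(p,(341,240),100),atz(p,(349,120),100))
E
python3 b.py
```

```text
mount [[  -0.    -1.    -0.3   79.9]
 [   1.    -0.    -0.    -0.6]
 [   0.    -0.3    1.  -169.7]
 [   0.     0.     0.     1. ]] [[277.8   0.  251.4]
 [  0.  277.8 189.1]
 [  0.    0.    1. ]] -0.0601002235103395
rimback [602.3  66.1 111. ] [577.1 -82.2 111. ] yaw -9.67225189483545
rimfront [503.4  76.2 111. ] [477.6 -71.  111. ] yaw -9.945211017375735
tray [ 621.1 -170.     8. ] [ 594.5 -303.3    8. ] yaw -11.280903292145965
tabbottom [ 516.5 -206.6  120. ] [ 510.4 -248.   120. ] yaw -8.478747936121712
frametop [ 540.4 -170.5  115. ] [ 515.3 -287.4  115. ] yaw -12.117493411468208
tab [321.0, 161.4, 52.7, 20.1] ((319.8642883300781, 162.78695678710938), (47.709861755371094, 18.18004035949707), 9.7824068069458)
disc (array([ 296.3, -154.8,   45.7]), [3.78430179792834, 3.784301797928261])
toolbox edge low [ 337.  -274.6  100. ] [ 655.9 -312.2  100. ]
```

View pics/both.png

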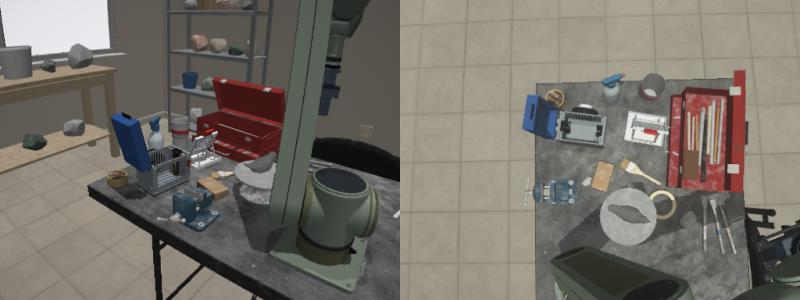

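The disc is a low grey stand with a small bird on it near (296,-155), so I'll keep the tool high there. The toolbox, with its lid raised, is right of the stand, so I'll detour around it.

```bash
cat >> h.py <<'E'
def Rt(yaw,tilt): # tool orientation for screen yaw, lean (deg), tab towards robot
    return (Ro.from_euler('z',yaw,degrees=True)*Ro.from_euler('y',-tilt,degrees=True)).as_matrix()@np.array([[0,1,0],[1,0,0],[0,0,-1]],float)
def rot(Rtgt,st): return Ro.from_matrix(Rtgt@Ro.from_euler('xyz',st["ee_rot"],degrees=True).as_matrix().T).as_rotvec()/1.5
E
python3 - <<'E'
from h import *
st=env.state();R=Rt(-10.5,30);print(R,rot(R,st),st["ee_rot"])
p=viewer.grab_frame("top");print(atz(p,(274,124),0))
E
```

```text
[[ 1.82235525e-01  8.51523728e-01  4.91627454e-01]
 [ 9.83254908e-01 -1.57820595e-01 -9.11177627e-02]
 [-6.93889390e-18  5.00000000e-01 -8.66025404e-01]] [-0.23883991 -0.27669446  0.6883376 ] [1.79996923e+02 2.49161194e-04 1.88982031e+01]
[ 679.64327599 -113.38427797    0.        ]
```

Call:
{"op": "apply_moves", "data": {"delta_pos": [[0, 0.33, 0.25], [0, 0.67, 0.5], [0, 1, 0.7], [0, 1, 0.7]], "rot": [[-0.02, -0.023, 0.057], [-0.04, -0.046, 0.115], [-0.06, -0.069, 0.172], [-0.08, -0.092, 0.229]], "hand": [1, 1, 1, 1]}}

```text
time_s: 1.98
ee_pos: [186.6, -421.6, 300.4]
ee_rot: [169.9, -3.6, 39.3]
force: [0.6, 0.2, 0.2]
gripper_width: 91.3
gripper_force: 0.0
```

Call:
{"op": "apply_moves", "data": {"delta_pos": [[0.1, 0.33, 0], [0.2, 0.67, 0], [0.3, 1, 0], [0.4, 1, 0]], "rot": [[-0.02, -0.023, 0.057], [-0.04, -0.046, 0.115], [-0.06, -0.069, 0.172], [-0.08, -0.092, 0.229]], "hand": [1, 1, 1, 1]}}

```text
time_s: 2.32
ee_pos: [233.8, -297.4, 298.0]
ee_rot: [159.7, -3.6, 59.8]
force: [0.5, 0.6, -1.2]
gripper_width: 91.5
gripper_force: 0.0
```

Call:
{"op": "apply_moves", "data": {"delta_pos": [[0.3, 0.2, 0], [0.6, 0.4, 0], [0.9, 0.6, 0], [1, 0.75, 0]], "rot": [[-0.02, -0.023, 0.057], [-0.04, -0.046, 0.115], [-0.06, -0.069, 0.172], [-0.08, -0.092, 0.229]], "hand": [1, 1, 1, 1]}}

```text
time_s: 2.65
ee_pos: [356.5, -212.5, 298.7]
ee_rot: [149.8, 0.1, 79.7]
force: [-0.3, 0.2, -0.2]
gripper_width: 91.1
gripper_force: 0.0
```

Call:
{"op": "apply_moves", "data": {"delta_pos": [[0.3, 0, -0.1], [0.6, 0, -0.3], [0.9, 0, -0.5], [0.9, 0, -0.7], [0.9, 0, -0.8]], "rot": [[0, 0, 0], [0, 0, 0], [0, 0, 0], [0, 0, 0], [0, 0, 0]], "hand": [1, 1, 1, 1, 1]}}

```text
time_s: 3.07
ee_pos: [462.5, -212.3, 198.5]
ee_rot: [150.3, -0.0, 79.6]
force: [-1.3, 1.1, -0.3]
gripper_width: 91.2
gripper_force: 0.0
```

Run:
```python
from h import *
np.set_printoptions(precision=1,suppress=True)
st=env.state();w=viewer.grab_frame("wrist")
cv2.imwrite("pics/w1.png",cv2.cvtColor(w["pixels"],cv2.COLOR_RGB2BGR))
s=viewer.grab_frame("scene");t=viewer.grab_frame("top")
for q in["screen_tab","guide_mouth"]:
  rs=[]
  for n,p in(("w",w),("s",s),("t",t)):
    l=spotter.landmark_of(p,q)
    if l: print(q,n,l[0]); rs.append(ray(p,l[0]["position"],st))
  if len(rs)>1: print(tri(rs))
m=spotter.trace(w,"screen_tab")
if m: print(m[0]["score"],m[0]["box"],cv2.minAreaRect(np.argwhere(m[0]["mask"])[:,::-1].astype(np.float32)))
```

```text
screen_tab w {'position': [268.1, 192.1], 'score': 0.78}
screen_tab s {'position': [267.1, 170.0], 'score': 0.93}
screen_tab t {'position': [319.5, 169.3], 'score': 0.9}
(array([ 517.8, -222.4,  129.8]), [1.6131514595545178, 1.8215559491521156, 0.7104199705347829])
guide_mouth s {'position': [209.7, 196.5], 'score': 0.95}
guide_mouth t {'position': [234.3, 163.5], 'score': 0.81}
(array([543.9,  -2.1, 111.7]), [1.2319338035407632, 1.2319338035408203])
0.63 [267.1, 183.5, 18.0, 119.8] ((268.1663818359375, 183.97683715820312), (116.03047943115234, 15.72070598602295), 89.20427703857422)
```

View pics/w1.png

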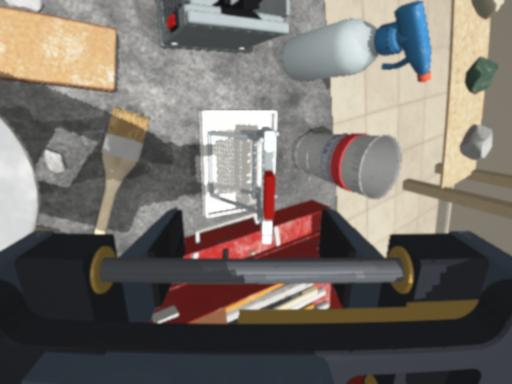

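The wrist view shows the red tab end-on at column 268, rows 170–225, nearly parallel to the pads. It sits about 15 mm off centre along the closing axis.

Run:
```python
from h import *
np.set_printoptions(precision=2,suppress=True)
st=env.state();w=viewer.grab_frame("wrist");im=w["pixels"].astype(int)
m=(im[...,0]>120)&(im[...,1]<60)&(im[...,2]<60);m[:, :258]=0;m[:,280:]=0;m[:160]=0;m[235:]=0
n,lab,sta,c=cv2.connectedComponentsWithStats(m.astype(np.uint8));print(sta[1:],c[1:])
k=1+np.argmax(sta[1:,4]);pts=np.argwhere(lab==k)[:,::-1].astype(np.float32);print(cv2.fitLine(pts,cv2.DIST_L2,0,.01,.01).ravel())
R=Ro.from_euler('xyz',st["ee_rot"],degrees=True).as_matrix()
o,v=ray(w,c[k],st); ev=R.T@(np.array([517.8,-222.4,129.8])-st["ee_pos"]); d=R.T@v; oo=R.T@(o-st["ee_pos"])
print("tab in tool (tri)",ev,"blob at same depth",oo+d*(ev[2]-oo[2])/d[2])
```

```text
[[260 171  12  45 409]
 [275 221   1   1   1]
 [277 220   1   1   1]] [[265.33 193.  ]
 [275.   221.  ]
 [277.   220.  ]]
[  0.    -1.   265.33 193.  ]
tab in tool (tri) [ 2.63 11.49 91.54] blob at same depth [-0.52 12.7  91.54]
```

Call:
{"op": "apply_moves", "data": {"delta_pos": [[0.12, -0.02, -0.14], [0.24, -0.04, -0.28], [0.354, -0.061, -0.417], [0.354, -0.061, -0.417]], "rot": [[0, 0, 0], [0, 0, 0], [0, 0, 0], [0, 0, 0]], "hand": [1, 1, 1, 1]}}

```text
time_s: 3.95
ee_pos: [505.1, -221.1, 149.4]
ee_rot: [150.2, -0.0, 79.4]
force: [-1.1, 0.0, -0.2]
gripper_width: 91.0
gripper_force: 0.0
```

```bash
cat > c.py <<'E'
from h import *
np.set_printoptions(precision=2,suppress=True)
st=env.state();w=viewer.grab_frame("wrist");im=w["pixels"].astype(int)
cv2.imwrite("pics/w2.png",cv2.cvtColor(w["pixels"],cv2.COLOR_RGB2BGR))
m=(im[...,0]>120)&(im[...,1]<60)&(im[...,2]<60);m[:, :235]=0;m[:,285:]=0;m[:160]=0;m[270:]=0
n,lab,sta,c=cv2.connectedComponentsWithStats(m.astype(np.uint8))
k=1+np.argmax(sta[1:,4]);pts=np.argwhere(lab==k)[:,::-1].astype(np.float32);print(sta[k],c[k],cv2.fitLine(pts,cv2.DIST_L2,0,.01,.01).ravel())
l=spotter.landmark_of(w,"screen_tab");print(l[:1])
R=Ro.from_euler('xyz',st["ee_rot"],degrees=True).as_matrix()
ev=R.T@(np.array([517.8,-222.4,129.8])-st["ee_pos"]);print(st["ee_pos"],st["ee_rot"],"tri",ev)
for uv in (c[k],(sta[k][0],c[k][1]),(sta[k][0]+sta[k][2],c[k][1]),(c[k][0],sta[k][1]),(c[k][0],sta[k][1]+sta[k][3])):
    o,v=ray(w,uv,st);d=R.T@v;oo=R.T@(o-st["ee_pos"]);print(oo+d*(ev[2]-13-oo[2])/d[2])
E
python3 c.py
```

```text
[249 196  18  55 752] [255.8  223.79] [  0.02   1.   255.8  223.79]
[{'position': [297.1, 54.2], 'score': 0.7}]
[ 505.06 -221.12  149.42] [150.18  -0.    79.38] tri [ 1.09  1.31 23.37]
[ 1.95  2.08 10.37]
[ 1.95 -2.7  10.37]
[ 1.94  9.97 10.37]
[22.49  2.01 10.37]
[-19.52   2.17  10.37]
```

Call:
{"op": "apply_moves", "data": {"delta_pos": [[0.093, -0.01, -0.15], [0.186, -0.021, -0.297], [0.186, -0.021, -0.297], [0.186, -0.021, -0.297], [0.186, -0.021, -0.297], [0.186, -0.021, -0.297], [0.186, -0.021, -0.297], [0.186, -0.021, -0.297], [0.186, -0.021, -0.297], [0.186, -0.021, -0.297]], "rot": [[0, 0, 0], [0, 0, 0], [0, 0, 0], [0, 0, 0], [0, 0, 0], [0, 0, 0], [0, 0, 0], [0, 0, 0], [0, 0, 0], [0, 0, 0]], "hand": [1, 1, 1, 0.5, 0, 0, 0, 0, 0, 0], "newtons": 40}}

```text
time_s: 4.88
ee_pos: [527.0, -223.9, 116.7]
ee_rot: [149.9, 0.1, 79.4]
force: [0.5, 0.2, -0.9]
gripper_width: 47.8
gripper_force: 0.0
```

Call:
{"op": "apply_moves", "data": {"delta_pos": [[0, 0, 0], [0, 0, 0], [0, 0, 0]], "rot": [[0, 0, 0], [0, 0, 0], [0, 0, 0]], "hand": [0, 0, 0]}}

```text
time_s: 5.13
ee_pos: [527.0, -223.8, 116.2]
ee_rot: [150.0, 0.1, 79.4]
force: [0.6, -0.4, 0.5]
gripper_width: 27.0
gripper_force: 0.0
```

Call:
{"op": "apply_moves", "data": {"delta_pos": [[0, 0, 0], [0, 0, 0], [0, 0, 0], [0, 0, 0], [0, 0, 0]], "rot": [[0, 0, 0], [0, 0, 0], [0, 0, 0], [0, 0, 0], [0, 0, 0]], "hand": [0, 0, 0, 0, 0]}}

```text
time_s: 5.55
ee_pos: [527.6, -224.3, 116.8]
ee_rot: [149.9, 0.1, 79.3]
force: [1.9, -1.1, 0.7]
gripper_width: 9.6
gripper_force: 40.0
```

Call:
{"op": "apply_moves", "data": {"delta_pos": [[-0.05, 0.01, 0.09], [-0.1, 0.02, 0.18], [-0.2, 0.038, 0.361], [-0.3, 0.057, 0.54], [-0.408, 0.076, 0.722], [-0.408, 0.076, 0.9], [-0.408, 0.076, 1], [-0.408, 0.076, 1]], "rot": [[0, 0, 0], [0, 0, 0], [0, 0, 0], [0, 0, 0], [0, 0, 0], [0, 0, 0], [0, 0, 0], [0, 0, 0]], "hand": [0, 0, 0, 0, 0, 0, 0, 0]}}

```text
time_s: 6.22
ee_pos: [478.8, -215.4, 239.3]
ee_rot: [149.7, 0.2, 79.4]
force: [-0.2, -0.8, -0.4]
gripper_width: 10.0
gripper_force: 40.0
```

Run:
```python
from h import *
np.set_printoptions(precision=3,suppress=True)
st=env.state();w=viewer.grab_frame("wrist");cv2.imwrite("pics/w3.png",cv2.cvtColor(w["pixels"],cv2.COLOR_RGB2BGR))
print(st["force"],st["torque"],st["gripper_width"],rot(Rt(-10,0),st))
s=viewer.grab_frame("scene");t=viewer.grab_frame("top")
for n,p in(("s",s),("t",t)):print(n,spotter.landmark_of(p,"screen_tab")[:1],spotter.landmark_of(p,"guide_mouth")[:1])
i=cv2.cvtColor(s["pixels"],cv2.COLOR_RGB2BGR)[80:260,150:350];cv2.imwrite("pics/s3.png",np.hstack([cv2.resize(i,(400,360)),cv2.resize(cv2.imread("pics/w3.png"),(400,300))[:300].copy() if 0 else cv2.copyMakeBorder(cv2.resize(cv2.imread("pics/w3.png"),(400,300)),0,60,0,0,0)]))
```

```text
[-0.163 -0.78  -0.415] [ 0.036  0.322 -0.055] 10.047994624311482 [0.065 0.346 0.007]
s [{'position': [281.6, 134.5], 'score': 0.95}] [{'position': [209.2, 198.1], 'score': 0.98}]
t [{'position': [324.6, 182.9], 'score': 0.91}] [{'position': [231.8, 165.3], 'score': 0.89}]
```

View pics/s3.png

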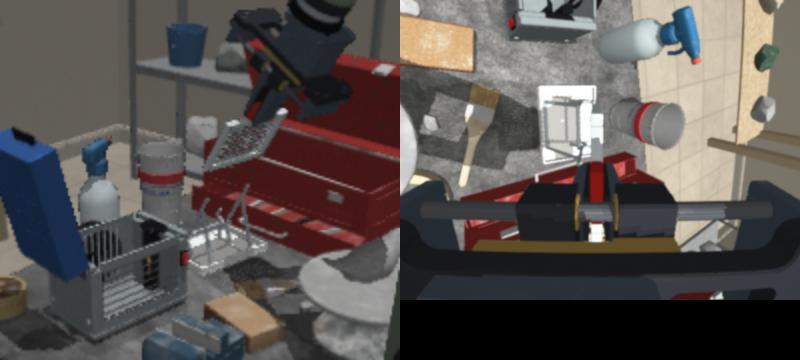

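The screen hangs square and centred in the fingers, clear of the stand. Next I'll bring it upright beside the slot, then measure the guides with the wrist camera.

Call:
{"op": "apply_moves", "data": {"delta_pos": [[0, 0.2, 0.1], [0, 0.45, 0.3], [0, 0.7, 0.4], [0.1, 0.95, 0.4], [0.1, 0.95, 0.4]], "rot": [[0.006, 0.035, 0.001], [0.015, 0.08, 0.002], [0.024, 0.125, 0.003], [0.033, 0.173, 0.004], [0.033, 0.173, 0.004]], "hand": [0, 0, 0, 0, 0]}}

```text
time_s: 6.98
ee_pos: [494.5, -96.5, 285.8]
ee_rot: [164.9, -0.2, 80.0]
force: [0.7, -1.0, -1.4]
gripper_width: 9.8
gripper_force: 40.0
```

Call:
{"op": "apply_moves", "data": {"delta_pos": [[0, 0.2, 0], [0, 0.4, 0], [0, 0.6, 0], [0, 0.77, 0], [0, 0.77, 0], [0, 0.77, 0]], "rot": [[0.006, 0.035, 0.001], [0.015, 0.08, 0.002], [0.024, 0.125, 0.003], [0.033, 0.173, 0.004], [0.033, 0.173, 0.004], [0.033, 0.173, 0.004]], "hand": [0, 0, 0, 0, 0, 0]}}

```text
time_s: 7.48
ee_pos: [490.7, -7.9, 282.8]
ee_rot: [-179.7, -0.2, 80.1]
force: [-0.5, -0.2, -0.6]
gripper_width: 9.8
gripper_force: 40.0
```

```bash
cat > d.py <<'E'
from h import *
import sys
np.set_printoptions(precision=2,suppress=True)
st=env.state();w=viewer.grab_frame("wrist");cv2.imwrite(f"pics/{sys.argv[1]}.png",cv2.cvtColor(w["pixels"],cv2.COLOR_RGB2BGR))
print(st["ee_pos"],st["ee_rot"],rot(Rt(-10,0),st),st["gripper_width"])
s=viewer.grab_frame("scene");t=viewer.grab_frame("top")
for q in["guide_mouth","screen_tab","hood_hinge","hood_top"]:
  rs=[]
  for n,p in(("w",w),("s",s),("t",t)):
    l=spotter.landmark_of(p,q)
    if l and l[0]["score"]>.4: print(q,n,l[0]["position"],l[0]["score"]); rs.append(ray(p,l[0]["position"],st))
  if len(rs)>1: print(*tri(rs))
R=Ro.from_euler('xyz',st["ee_rot"],degrees=True).as_matrix();print("grasp pt",st["ee_pos"]-18.8*R[:,2])
E
python3 d.py w4
```

```text
[490.74  -7.94 282.81] [-179.67   -0.18   80.14] [-0. -0. -0.] 9.802523331175944
guide_mouth w [291.2, 156.1] 0.88
guide_mouth s [206.7, 200.2] 0.75
[544.21   7.49 104.78] [2.4527796697724153, 2.4527796697725166]
screen_tab w [249.8, 243.1] 0.76
screen_tab s [228.7, 131.1] 0.89
[488.08  -9.72 296.32] [1.7490821027618126, 1.74908210276175]
hood_hinge w [288.8, 88.2] 0.69
hood_hinge s [181.0, 209.1] 0.8
hood_hinge t [200.5, 163.4] 0.85
[550.56  88.82 106.86] [1.900868702189508, 5.266432093023056, 4.246441017756544]
hood_top s [152.8, 160.9] 0.84
hood_top t [162.9, 146.4] 0.85
[563.53 154.05 247.82] [3.096142466403916, 3.096142466403878]
grasp pt [490.84  -8.02 301.61]
```

View pics/w4.png

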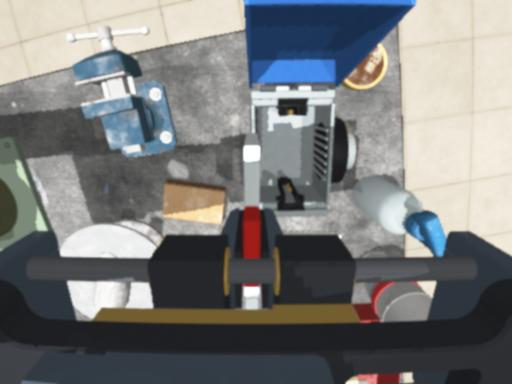

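The wrist view shows the extractor almost square to the tool, with guides near (292,105) and (290,190) and the screen edge-on at column 250. I'll zoom in on the guides.

```bash
python3 -c "
import cv2
i=cv2.imread('pics/w4.png')[80:220,240:345];cv2.imwrite('pics/w4c.png',cv2.resize(i,None,fx=4.2,fy=4.2,interpolation=cv2.INTER_CUBIC))"
```

```text
(no output)
```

View pics/w4c.png

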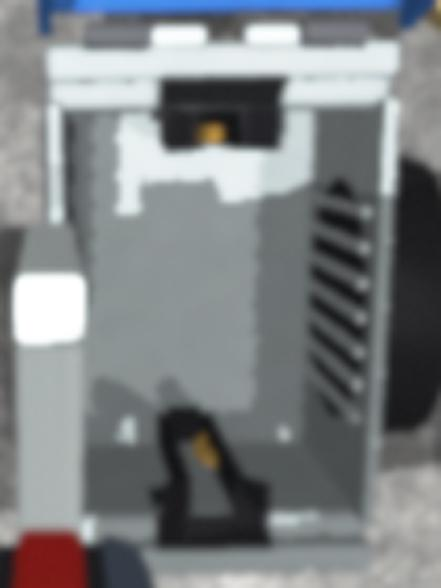

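Run:
```python
from h import *
np.set_printoptions(precision=2,suppress=True)
st=env.state();w=viewer.grab_frame("wrist");R=Ro.from_euler('xyz',st["ee_rot"],degrees=True).as_matrix()
f=lambda u,v:atz(w,(240+u/4.2,80+v/4.2),111,st)
P={k:f(*uv) for k,uv in dict(FL=(48,45),FR=(398,42),NR=(367,568),gF=(222,82),gN=(213.5,545),bin=(165,82),bout=(283,82)).items()}
for k,x in P.items(): print(k,x)
for a,b in(("FR","NR"),("gF","gN")):
    d=P[a]-P[b];print(a,b,np.linalg.norm(d),"yaw",np.degrees(np.arctan2(-d[0],d[1])),"mid",(P[a]+P[b])/2)
d=P["FR"]-P["FL"];print(np.linalg.norm(d),np.degrees(np.arctan2(d[1],d[0])))
print("FL+NR mid",(P["FL"]+P["NR"])/2,"lm",atz(w,(291.2,156.1),111,st))
# screen pose check: white screen end top corner & tab
print("tool x axis",R[:,0])
```

```text
FL [506.33  91.   111.  ]
FR [603.33  75.3  111.  ]
NR [578.5  -80.56 111.  ]
gF [552.93  72.77 111.  ]
gN [531.59 -64.4  111.  ]
bin [537.08  75.49 111.  ]
bout [569.95  69.88 111.  ]
FR NR 157.82634853981727 yaw -9.049372097758013 mid [590.91  -2.63 111.  ]
gF gN 138.81339761597187 yaw -8.845105691766527 mid [542.26   4.19 111.  ]
98.25984020286515 -9.189642334213596
FL+NR mid [542.41   5.22 111.  ] lm [541.65   6.05 111.  ]
tool x axis [0.17 0.98 0.  ]
```

Run:
```python
from h import *
np.set_printoptions(precision=2,suppress=True)
st=env.state();w=viewer.grab_frame("wrist");R=Ro.from_euler('xyz',st["ee_rot"],degrees=True).as_matrix();im=w["pixels"].astype(int)
def tl(u,v,z):
    o,d=ray(w,(u,v),st);o=R.T@(o-st["ee_pos"]);d=R.T@d;return o+d*(z-o[2])/d[2]
f=lambda u,v:(240+u/4.2,80+v/4.2)
for n,a,z in(("topend L",(13,275),-5.8),("topend R",(86,272),-5.8),("botend L",(23,226),89.2),("botend R",(75,226),89.2),("frame near tab L",(18,525),-5.8),("R",(85,525),-5.8)): print(n,tl(*f(*a),z))
m=(im[...,0]>110)&(im[...,1]<50)&(im[...,2]<50);m[:, :235]=0;m[:,270:]=0;m[:195]=0;m[300:]=0
ys,xs=np.nonzero(m);print("tab",xs.min(),xs.max(),ys.min(),ys.max());print(tl(xs.mean(),ys.min(),-31.8),tl(xs.min(),ys.min()+10,-31.8),tl(xs.max()+1,ys.min()+10,-31.8))
```

```text
topend L [59.12 -5.38 -5.8 ]
topend R [59.53  4.85 -5.8 ]
botend L [57.43 -5.95 89.2 ]
botend R [57.42  5.44 89.2 ]
frame near tab L [21.98 -4.97 -5.8 ]
R [21.97  5.02 -5.8 ]
tab 243 259 208 284
[ 29.58  -0.52 -31.8 ] [ 23.9  -5.  -31.8] [ 23.89   4.08 -31.8 ]
```

Call:
{"op": "apply_moves", "data": {"delta_pos": [[0.2, 0.05, 0], [0.43, 0.109, 0], [0.43, 0.109, -0.2], [0.43, 0.109, -0.4], [0.43, 0.109, -0.55], [0.43, 0.109, -0.55], [0.43, 0.109, -0.55]], "rot": [[0, 0, 0.009], [0, 0, 0.009], [0, 0, 0.009], [0, 0, 0.009], [0, 0, 0.009], [0, 0, 0.009], [0, 0, 0.009]], "hand": [0, 0, 0, 0, 0, 0, 0]}}

```text
time_s: 8.92
ee_pos: [541.4, 4.8, 217.8]
ee_rot: [-179.6, -0.2, 80.8]
force: [0.5, 0.2, -1.4]
gripper_width: 9.8
gripper_force: 40.0
```

```bash
python3 d.py w5; python3 -c "
import cv2
i=cv2.imread('pics/w5.png')[40:260,170:350];cv2.imwrite('pics/w5c.png',cv2.resize(i,None,fx=2.7,fy=2.7,interpolation=cv2.INTER_CUBIC))"
```

```text
[541.36   4.81 217.79] [-179.65   -0.18   80.81] [-0.   -0.   -0.01] 9.841202901309575
guide_mouth w [255.4, 190.3] 0.58
guide_mouth s [209.9, 201.0] 0.74
guide_mouth t [233.2, 165.2] 0.67
[542.29   0.41 100.11] [1.5838388957676046, 0.41036505437648274, 1.7456851468986088]
screen_tab w [249.3, 241.8] 0.68
screen_tab s [211.0, 151.9] 0.64
[537.48   3.71 235.97] [4.446717762414033, 4.446717762414163]
hood_hinge w [248.6, 105.3] 0.6
hood_hinge s [182.2, 207.8] 0.67
hood_hinge t [199.8, 160.7] 0.59
[552.31  88.37 110.95] [1.627920557567999, 1.177120964070087, 0.7418862496479925]
hood_top w [248.2, 194.6] 0.49
hood_top s [157.3, 160.5] 0.67
hood_top t [162.3, 147.9] 0.86
[554.89 114.1  271.85] [63.28247639162424, 40.41968622767536, 32.06105361768568]
grasp pt [541.46   4.73 236.59]
```

View pics/w5c.png

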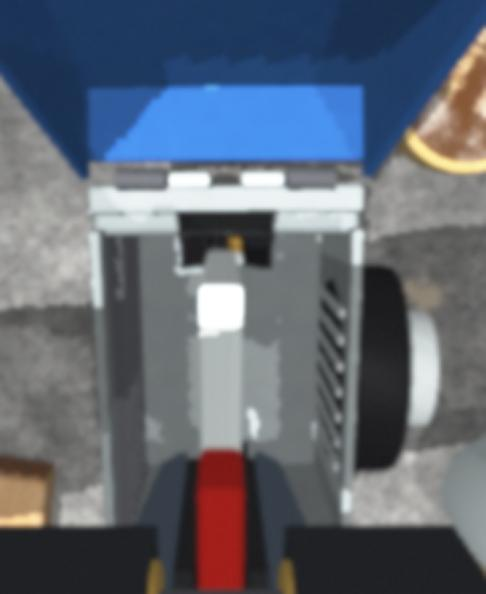

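Seen from above, the far guide's centre is about 2 mm to the right of the screen's plane, and the two are parallel. I'll shift 2 mm and lower.

Call:
{"op": "apply_moves", "data": {"delta_pos": [[0.017, -0.003, 0], [0.017, -0.003, -0.06], [0.017, -0.003, -0.12], [0.017, -0.003, -0.18], [0.017, -0.003, -0.24], [0.017, -0.003, -0.3], [0.017, -0.003, -0.36], [0.017, -0.003, -0.36]], "rot": [[0, 0, 0], [0, 0, 0], [0, 0, 0], [0, 0, 0], [0, 0, 0], [0, 0, 0], [0, 0, 0], [0, 0, 0]], "hand": [0, 0, 0, 0, 0, 0, 0, 0]}}

```text
time_s: 10.33
ee_pos: [542.8, 4.7, 173.2]
ee_rot: [-179.6, -0.2, 80.8]
force: [-0.2, 2.7, -2.5]
gripper_width: 9.8
gripper_force: 40.0
```

Call:
{"op": "apply_moves", "data": {"delta_pos": [[0, 0, -0.06], [0, 0.003, -0.12], [0, 0.005, -0.18], [0, 0.005, -0.24], [0, 0.005, -0.3], [0, 0.005, -0.36], [0, 0.005, -0.36]], "rot": [[0, 0, 0], [0, 0, 0], [0, 0, 0], [0, 0, 0], [0, 0, 0], [0, 0, 0], [0, 0, 0]], "hand": [0, 0, 0, 0, 0, 0, 0]}}

```text
time_s: 10.92
ee_pos: [542.5, 5.0, 130.2]
ee_rot: [-179.6, -0.1, 80.9]
force: [-1.7, 0.5, -6.3]
gripper_width: 10.0
gripper_force: 40.0
```

Call:
{"op": "apply_moves", "data": {"delta_pos": [[0, 0, -0.04], [0, 0, -0.08], [0, 0, -0.12], [0, 0, -0.16], [0, 0, -0.2], [0, 0, -0.2], [0, 0, -0.2]], "rot": [[0, 0, 0], [0, 0, 0], [0, 0, 0], [0, 0, 0], [0, 0, 0], [0, 0, 0], [0, 0, 0]], "hand": [0, 0, 0, 0, 0, 0, 0]}}

```text
time_s: 11.5
ee_pos: [542.8, 5.1, 108.9]
ee_rot: [-179.7, -0.2, 80.8]
force: [-5.4, 0.7, 8.6]
gripper_width: 9.7
gripper_force: 40.0
```

Call:
{"op": "apply_moves", "data": {"delta_pos": [[0, 0, -0.02], [0, 0, -0.04], [0, 0, -0.04], [0, 0, -0.04]], "rot": [[0, 0, 0], [0, 0, 0], [0, 0, 0], [0, 0, 0]], "hand": [0, 0, 0, 0]}}

```text
time_s: 11.83
ee_pos: [544.1, 5.0, 108.7]
ee_rot: [-179.9, -0.2, 80.8]
force: [-12.0, 0.1, 35.0]
gripper_width: 10.0
gripper_force: 40.0
```

Call:
{"op": "apply_moves", "data": {"delta_pos": [[-0.005, 0, 0.02], [-0.01, 0, 0.035], [-0.01, 0, 0.035], [-0.01, 0, 0.035], [-0.01, 0, 0.035], [-0.01, 0, 0.035], [-0.01, 0, 0.035]], "rot": [[0, 0, 0], [0, 0, 0], [0, 0, 0], [0, 0, 0], [0, 0, 0], [0, 0, 0], [0, 0, 0]], "hand": [0, 0, 0.3, 0.3, 0.3, 0.3, 0.3]}}

```text
time_s: 12.42
ee_pos: [542.9, 4.8, 106.9]
ee_rot: [-179.8, -0.2, 80.8]
force: [-0.4, 0.1, 0.2]
gripper_width: 27.2
gripper_force: 0.0
```

Call:
{"op": "apply_moves", "data": {"delta_pos": [[0, 0, 0.2], [0, 0, 0.4], [0, 0, 0.7], [0, 0, 1], [0, 0, 1], [0, 0, 1]], "rot": [[0, 0, 0], [0, 0, 0], [0, 0, 0], [0, 0, 0], [0, 0, 0], [0, 0, 0]], "hand": [0.3, 0.3, 0.3, 0.3, 0.3, 0.3]}}

```text
time_s: 12.92
ee_pos: [544.0, 4.9, 229.4]
ee_rot: [179.9, -0.2, 80.8]
force: [-0.7, 0.5, -1.5]
gripper_width: 27.3
gripper_force: 0.0
```

```bash
python3 d.py w6
python3 - <<'E'
import cv2,numpy as np
from h import *
s=viewer.grab_frame("scene");i=cv2.cvtColor(s["pixels"],cv2.COLOR_RGB2BGR)[140:250,150:270]
w=cv2.imread("pics/w6.png")[80:260,170:350]
cv2.imwrite("pics/s6.png",np.hstack([cv2.resize(i,(420,385),interpolation=cv2.INTER_CUBIC),cv2.resize(w,(380,385))]))
E
```

```text
[544.     4.91 229.4 ] [179.93  -0.24  80.8 ] [-0.    0.   -0.01] 27.292902849416205
guide_mouth w [250.2, 185.2] 0.89
guide_mouth s [209.9, 198.8] 0.75
guide_mouth t [231.2, 164.8] 0.61
[540.73   4.78 108.4 ] [1.623837428537242, 1.6530388594161296, 0.9617064776300289]
screen_tab w [248.1, 187.5] 0.91
screen_tab s [210.3, 192.3] 0.59
[538.95   6.03 127.49] [2.7791944760686342, 2.7791944760688057]
hood_hinge w [246.8, 105.6] 0.89
hood_hinge s [181.4, 208.7] 0.97
hood_hinge t [204.0, 161.2] 0.65
[554.39  84.65 104.92] [3.8715772126920696, 4.891916351785396, 6.726631505846297]
hood_top s [155.6, 160.7] 0.62
grasp pt [543.96   4.84 248.2 ]
```

View pics/s6.png

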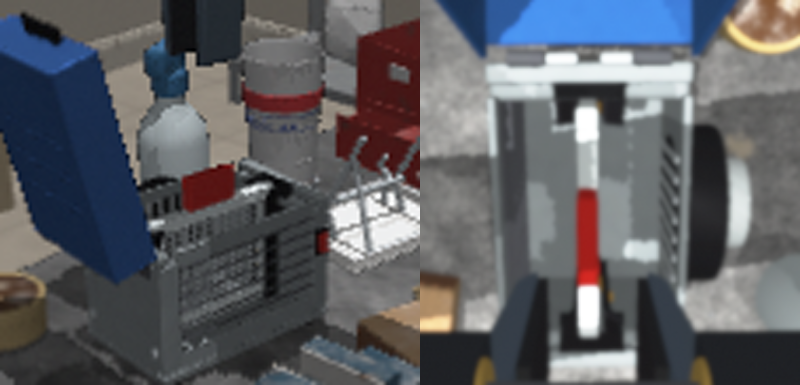

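The screen sits upright in both guides with its frame about flush with the rim. I'll close the fingers and press the tab from above, both to confirm its height and to make sure it is home.

Call:
{"op": "apply_moves", "data": {"delta_pos": [[-0.01, 0, 0], [-0.01, 0, -0.1], [-0.01, 0, -0.2], [-0.01, 0, -0.3], [-0.01, 0, -0.4], [-0.01, 0, -0.5], [-0.01, 0, -0.6], [-0.01, 0, -0.7], [-0.01, 0, -0.7], [-0.01, 0, -0.7]], "rot": [[0, 0, 0], [0, 0, 0], [0, 0, 0], [0, 0, 0], [0, 0, 0], [0, 0, 0], [0, 0, 0], [0, 0, 0], [0, 0, 0], [0, 0, 0]], "hand": [0, 0, 0, 0, 0, 0, 0, 0, 0, 0]}}

```text
time_s: 14.55
ee_pos: [541.0, 5.0, 143.0]
ee_rot: [-179.7, -0.2, 80.8]
force: [-1.2, 1.0, 0.2]
gripper_width: 0.3
gripper_force: 0.0
```

Call:
{"op": "apply_moves", "data": {"delta_pos": [[0, 0, -0.015], [0, 0, -0.03], [0, 0, -0.045], [0, 0, -0.06], [0, 0, -0.06]], "rot": [[0, 0, 0], [0, 0, 0], [0, 0, 0], [0, 0, 0], [0, 0, 0]], "hand": [0, 0, 0, 0, 0]}}

```text
time_s: 14.97
ee_pos: [542.3, 4.9, 138.2]
ee_rot: [-179.9, -0.2, 80.8]
force: [-2.2, 0.4, 9.4]
gripper_width: 0.4
gripper_force: 4.8
```

Call:
{"op": "apply_moves", "data": {"delta_pos": [[0, 0, -0.01], [0, 0, -0.02], [0, 0, -0.02], [0, 0, -0.02]], "rot": [[0, 0, 0], [0, 0, 0], [0, 0, 0], [0, 0, 0]], "hand": [0, 0, 0, 0]}}

```text
time_s: 15.3
ee_pos: [543.8, 4.7, 138.2]
ee_rot: [179.8, -0.2, 80.8]
force: [-2.8, -0.6, 20.0]
gripper_width: 0.3
gripper_force: 9.7
```

The tab top is rigid at z≈138 under 20 N, so its middle is about 125, which means the screen is home. Next I'll go up and over to the outside of the hood.

Call:
{"op": "apply_moves", "data": {"delta_pos": [[0, 0, 0.2], [0, 0, 0.5], [0, 0, 0.8], [0, 0, 1], [0, 0, 1]], "rot": [[0, 0, 0], [0, 0, 0], [0, 0, 0], [0, 0, 0], [0, 0, 0]], "hand": [0, 0, 0, 0, 0]}}

```text
time_s: 15.72
ee_pos: [544.3, 5.0, 260.1]
ee_rot: [179.5, -0.3, 80.8]
force: [0.7, 0.0, 0.8]
gripper_width: 0.3
gripper_force: 0.0
```

Call:
{"op": "apply_moves", "data": {"delta_pos": [[0, 0, 0.3], [0, 0, 0.6], [0, 0, 0.85], [0.05, 0.3, 0.85], [0.1, 0.6, 0.85], [0.1, 0.6, 0.85]], "rot": [[0, 0, 0], [0, 0, 0], [0, 0, 0], [0, 0, 0], [0, 0, 0], [0, 0, 0]], "hand": [0, 0, 0, 0, 0, 0]}}

```text
time_s: 16.22
ee_pos: [553.9, 81.8, 355.4]
ee_rot: [-179.8, -0.4, 81.1]
force: [-0.4, -0.1, -1.4]
gripper_width: 0.5
gripper_force: 0.0
```

Call:
{"op": "apply_moves", "data": {"delta_pos": [[0.05, 0.3, 0], [0.1, 0.6, 0], [0.15, 0.97, 0], [0.15, 0.97, 0], [0.15, 0.97, 0]], "rot": [[0, 0, 0], [0, 0, 0], [0, 0, 0], [0, 0, 0], [0, 0, 0]], "hand": [0, 0, 0, 0, 0]}}

```text
time_s: 16.63
ee_pos: [571.1, 195.1, 354.2]
ee_rot: [-179.6, -0.1, 81.0]
force: [0.2, -0.1, -0.6]
gripper_width: 0.5
gripper_force: 0.0
```

```bash
python3 d.py w7
```

```text
[571.11 195.15 354.2 ] [-179.64   -0.13   81.01] [-0.   -0.   -0.01] 0.45422290639342455
guide_mouth s [211.0, 200.1] 0.89
guide_mouth t [232.7, 165.8] 0.9
[537.9    1.78 104.74] [0.33532053819640223, 0.33532053819651514]
screen_tab s [209.6, 191.1] 0.85
screen_tab t [230.0, 161.5] 0.72
[542.42   4.99 131.05] [2.805620849815857, 2.8056208498160697]
hood_hinge s [183.8, 207.8] 0.95
hood_hinge t [200.7, 161.5] 0.81
[550.95  85.95 110.22] [0.039747749134528325, 0.03974774913450512]
hood_top s [156.6, 160.5] 0.77
hood_top t [161.6, 145.7] 0.57
[560.57 152.25 250.61] [2.341953922637144, 2.3419539226372748]
grasp pt [571.22 195.09 373.  ]
```

Call:
{"op": "apply_moves", "data": {"delta_pos": [[0, 0, -0.3], [0, 0, -0.6], [0, 0, -0.9], [0, 0, -1], [0, 0, -1]], "rot": [[0, 0, 0], [0, 0, 0], [0, 0, 0], [0, 0, 0], [0, 0, 0]], "hand": [0, 0, 0, 0, 0]}}

```text
time_s: 17.8
ee_pos: [569.1, 192.7, 231.5]
ee_rot: [-179.3, 0.0, 80.8]
force: [-0.5, 0.9, 0.2]
gripper_width: 0.6
gripper_force: 0.0
```

Call:
{"op": "apply_moves", "data": {"delta_pos": [[-0.02, -0.12, 0], [-0.04, -0.24, 0], [-0.055, -0.36, 0], [-0.075, -0.48, 0.03], [-0.09, -0.57, 0.05], [-0.105, -0.67, 0.08]], "rot": [[0, 0, 0], [0, 0, 0], [0, 0, 0], [0, 0, 0], [0, 0, 0], [0, 0, 0]], "hand": [0, 0, 0, 0, 0, 0]}}

```text
time_s: 18.3
ee_pos: [558.6, 111.4, 246.2]
ee_rot: [-179.8, -0.2, 80.7]
force: [0.4, 1.9, 0.1]
gripper_width: 0.7
gripper_force: 0.8
```

Call:
{"op": "apply_moves", "data": {"delta_pos": [[-0.015, -0.1, 0], [-0.03, -0.19, 0], [-0.045, -0.3, -0.02], [-0.06, -0.41, -0.05], [-0.075, -0.51, -0.09], [-0.09, -0.62, -0.14], [-0.105, -0.71, -0.2], [-0.12, -0.8, -0.27], [-0.13, -0.88, -0.35], [-0.145, -0.95, -0.43]], "rot": [[0, 0, 0], [0, 0, 0], [0, 0, 0], [0, 0, 0], [0, 0, 0], [0, 0, 0], [0, 0, 0], [0, 0, 0], [0, 0, 0], [0, 0, 0]], "hand": [0, 0, 0, 0, 0, 0, 0, 0, 0, 0]}}

```text
time_s: 19.13
ee_pos: [541.1, -2.3, 192.4]
ee_rot: [-179.7, -0.2, 80.8]
force: [0.4, 0.2, 0.6]
gripper_width: 0.1
gripper_force: 0.5
```

Call:
{"op": "apply_moves", "data": {"delta_pos": [[-0.01, -0.06, -0.08], [-0.02, -0.12, -0.17], [-0.025, -0.17, -0.26], [-0.033, -0.206, -0.35], [-0.033, -0.206, -0.37], [-0.033, -0.206, -0.37], [-0.033, -0.206, -0.37]], "rot": [[0, 0, 0], [0, 0, 0], [0, 0, 0], [0, 0, 0], [0, 0, 0], [0, 0, 0], [0, 0, 0]], "hand": [0, 0, 0, 0, 0, 0, 0]}}

```text
time_s: 19.72
ee_pos: [536.8, -26.6, 149.2]
ee_rot: [-179.7, -0.1, 80.8]
force: [-2.2, -2.0, 5.3]
gripper_width: 0.3
gripper_force: 2.8
```

Contact at z 149 matches the height of the shut hood. I'll press a little more to be sure.

Call:
{"op": "apply_moves", "data": {"delta_pos": [[0, 0, -0.012], [0, 0, -0.025], [0, 0, -0.025], [0, 0, -0.025]], "rot": [[0, 0, 0], [0, 0, 0], [0, 0, 0], [0, 0, 0]], "hand": [0, 0, 0, 0]}}

```text
time_s: 20.05
ee_pos: [536.8, -26.7, 149.0]
ee_rot: [-179.8, -0.1, 80.8]
force: [-7.8, -1.3, 21.5]
gripper_width: 0.1
gripper_force: 10.4
```

Call:
{"op": "apply_moves", "data": {"delta_pos": [[0, 0, 0.2], [0, 0, 0.5], [0, 0, 0.9], [0, 0, 1], [0, 0, 1], [0, 0, 1]], "rot": [[0, 0, 0], [0, 0, 0], [0, 0, 0], [0, 0, 0], [0, 0, 0], [0, 0, 0]], "hand": [0, 0, 0, 0, 0, 0]}}

```text
time_s: 20.55
ee_pos: [537.4, -25.9, 266.3]
ee_rot: [-179.8, -0.2, 80.8]
force: [-0.2, 0.7, 0.0]
gripper_width: 0.5
gripper_force: 0.0
```

Run:
```python
from h import *
s=viewer.grab_frame("scene");t=viewer.grab_frame("top");rs=[]
for p in(s,t):
    l=spotter.landmark_of(p,"hood_top");print(l[:1]); rs+= [ray(p,l[0]["position"])] if l else []
if len(rs)>1: print(tri(rs))
i=cv2.cvtColor(s["pixels"],cv2.COLOR_RGB2BGR)[110:270,120:330];cv2.imwrite("pics/s8.png",cv2.resize(i,None,fx=3.6,fy=3.6,interpolation=cv2.INTER_CUBIC))
```

```text
[{'position': [223.3, 177.0], 'score': 0.6}]
[]
```

View pics/s8.png

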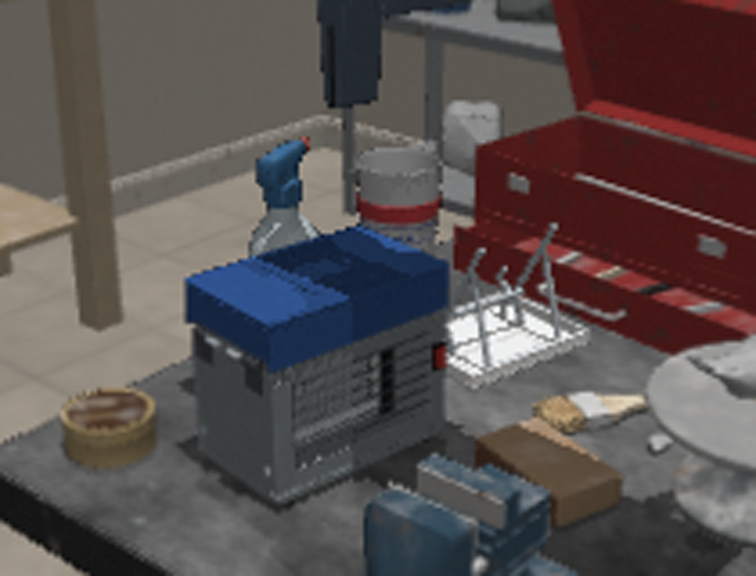

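The hood is shut flat on the box, the screen is inside, and the bystanders haven't moved. The gripper is clear of everything, so I'm handing in.

```bash
python3 -c "
from workcell import env
print(env.job_done())"
```

```text
the job is handed in; nothing more can be done
None
```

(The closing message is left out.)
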